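# Put the fork-cap sockets back on the rail in order of size

## Robot

A 6-joint arm with a two-finger parallel gripper is mounted at the origin on the work surface. World frame = base frame: x ahead of the robot, y to its left, z up, the work surface at z = 0. Lengths are in m, angles in rad, forces in N, time in s.
With the tool pointing down it reaches from about 0.3 to 0.775 m from the base axis. Payload 14.6 kg.
Tool frame: the origin (TCP) lies at the very end of the fingers, on their centre line; the grasp point (between the pads) lies 19 mm behind it; z points along the fingers, y is the line along which they close (so a half turn about z gives the same grasp; the last joint's range is limited). The gripper opens to 94 mm and grips with 3 to 60 N. Pads are 16 mm wide; open, the fingers measure 119 mm over their backs; the gripper's body (75 mm by 177 mm) begins 78 mm behind the grasp point.
Start: joints at [1.052, 0.3, 1.521, -0, 1.321, -0.067], TCP at [0.24, 0.495, 0.205] pointing down, gripper open.
Joint ranges: [-3.03, 3.03], [-0.79, 2.21], [0.23, 2.52], [-1.04, 4.18], [0, 3.07], [-2.55, 2.55]. Speed limits (rad/s): [2.22, 2.22, 2.57, 3.14, 3.14, 3.14].

## Interface

Orientations are given as [roll, pitch, yaw] about the fixed x, y, z axes, in that order (R = Rz(yaw) Ry(pitch) Rx(roll)).
In Python, from station import ctrl, cams gives the robot as it stands. The module is installed in compiled form; this text tells all that it offers.
- The arm moves only by the tool arm_command, never from a script. Its argument "plan" is a list that holds one entry, the list of rows, each a list of 7 numbers: the shift along the tool's x, y, z in parts of the range, where 1.0 means 800 mm, then the turn, a rotation vector about the tool's x, y, z in shares of 90 degrees (1.0 is 90 degrees), then the closure, from -1 (fully open) to 1 (shut). A call has 1 to 12 rows; each row is the pose to reach, as a shift and turn from the pose commanded when the call began, along the tool's axes at that moment; what a row does not reach only later rows make up. A row lasts 1/10 s, in which the tool goes at most 50 mm and 8.59 degrees, less where a joint would pass 70% of its speed; a pose out of reach is approached as far as the arm can. Shift and turn numbers lie between -1 and 1, and a call with a number outside is refused. A call with a gripper value outside its range is refused whole. The fingers move at their own pace and stop on an object; "squeeze" is the grip in N (left out, the last holds). Time passes only in rows, so rows that repeat a pose let the fingers close. It gives the time, the measured TCP pose, the force, the opening and the grip force at its end, in the units of the state.
- ctrl.get_obs(): the state, without advancing time (a new reading comes with each control period).
- cams.camera(name): name is "scene" or "top" or "wrist"; returns (picture, depth): 480x640x3 uint8, blue, green, red; 480x640 float32, m along the optical axis (not along the pixel's ray), 0 where there is no reading.
- cams.camera_info(name): a dict with "fx", "fy", "cx", "cy" (pixels), "world_to_cam" (4x4, takes a point from world to camera coordinates). Camera axes: x right, y down, z forward; pixel columns grow to the right and rows downward; lengths in m; the calibration is good to about 2 mm. A picture is of the moment at which its call begins: read the wrist's pose just before it. camera_info takes no time and is no camera call; for the wrist camera it gives the pose at the moment of the call.
- ctrl.hand_in(): hands the job in; it is judged then, once.
The state is a dict: "time_s": time; "qpos": joint angles; "joint_vel": joint speeds; "tau": joint torques, N m; "ee_pos": TCP position; "eef_rot": TCP orientation; "force": force on the tool from outside, world axes, zero at the start; "moment": the same for the moment, N m; "grip_width": finger opening in m; "grip_force": force on a finger pad.
Only numpy, scipy, OpenCV 4.12 (cv2) and the standard library are available. Lean on these libraries where they do the work, as an engineer would, in place of code of your own. Each camera call takes 0.05 s, during which the arm holds its last target. There are 200 camera calls.

## Task

Tidy the four loose steel fork-cap sockets back onto the wooden peg rail in order of size: the smallest on the peg next to the red end cap, then the next larger on each following peg, up to the largest next to the black end cap. Stand each one mouth down over its own peg, centred on it and flat on the wood.

Things in the scene. Friction and masses are not known exactly. Their poses are not given: they have to be found in the camera images.
- socket_s: The smallest fork-cap socket: a bright steel cup standing mouth down, outside diameter 32 mm, 36 mm tall, with a dark knurled band and a small black square drive hole in the middle of its closed top. Its mouth (underside) is a round bore 24 mm wide and 24 mm deep. Loose, under 0.4 kg. Origin: centre of its underside, z up.
- socket_m: The second smallest fork-cap socket: a bright steel cup standing mouth down, outside diameter 40 mm, 40 mm tall, with a dark knurled band and a small black square drive hole in the middle of its closed top. Its mouth (underside) is a round bore 32 mm wide and 24 mm deep. Loose, under 0.4 kg. Origin: centre of its underside, z up.
- socket_l: The second largest fork-cap socket: a bright steel cup standing mouth down, outside diameter 49 mm, 44 mm tall, with a dark knurled band and a small black square drive hole in the middle of its closed top. Its mouth (underside) is a round bore 41 mm wide and 24 mm deep. Loose, under 0.4 kg. Origin: centre of its underside, z up.
- socket_xl: The largest fork-cap socket: a bright steel cup standing mouth down, outside diameter 58 mm, 48 mm tall, with a dark knurled band and a small black square drive hole in the middle of its closed top. Its mouth (underside) is a round bore 50 mm wide and 24 mm deep. Loose, under 0.4 kg. Origin: centre of its underside, z up.
- rail: The fixed wooden rail lying on the bench: a pale block 70 mm wide (its x), 310 mm long (its y), 18 mm high, with four pegs in a row along its middle line and a plastic end cap at each end. Origin: centre of its underside; y runs along the rail.
- peg_1: Dark steel peg on the rail, 8 mm thick, round-topped, standing 14 mm above the wood, in a white painted spot 20 mm wide; fixed. Peg 1 of 4 counted from the rail's +y end (at y = 117 mm along the rail); pegs stand 78 mm apart. All four pegs are alike. Origin: centre of its foot, on the top of the wood (18 mm above the bench).
- peg_2: Dark steel peg on the rail, 8 mm thick, round-topped, standing 14 mm above the wood, in a white painted spot 20 mm wide; fixed. Peg 2 of 4 counted from the rail's +y end (at y = 39 mm along the rail); pegs stand 78 mm apart. All four pegs are alike. Origin: centre of its foot, on the top of the wood (18 mm above the bench).
- peg_3: Dark steel peg on the rail, 8 mm thick, round-topped, standing 14 mm above the wood, in a white painted spot 20 mm wide; fixed. Peg 3 of 4 counted from the rail's +y end (at y = -39 mm along the rail); pegs stand 78 mm apart. All four pegs are alike. Origin: centre of its foot, on the top of the wood (18 mm above the bench).
- peg_4: Dark steel peg on the rail, 8 mm thick, round-topped, standing 14 mm above the wood, in a white painted spot 20 mm wide; fixed. Peg 4 of 4 counted from the rail's +y end (at y = -117 mm along the rail); pegs stand 78 mm apart. All four pegs are alike. Origin: centre of its foot, on the top of the wood (18 mm above the bench).
- red_cap: The red plastic end cap of the rail, 74 x 16 x 24 mm, fixed at one end of it, 46 mm beyond the last peg: it is at the rail's +y end on some days and at its -y end on others; the cap at the other end is the same but black. Origin: centre of its underside.
There are look-alikes about, which are no part of the job. Leave any green or pink look-alike of the socket_s alone. What is shaped like the socket_xl but orange is not meant.

How it is judged:
At the end, for the whole second after the job is handed in: From the red cap on, the pegs carry the sockets from smallest to largest, each upright (0.1 rad), underside on the wood (15 to 22 mm above the bench), centre within 12 (smallest), 14 (next) or 16 mm (two larger) of its peg's centre, released and at rest (z of socket_s in the frame of rail between 0.015 and 0.022 m and angle between each of socket_s, socket_m, socket_l, socket_xl's own z axis and vertical below 0.1 rad and linear speed of each of socket_s, socket_m, socket_l, socket_xl below 0.02 m/s and z of socket_m in the frame of rail between 0.015 and 0.022 m and z of socket_l in the frame of rail between 0.015 and 0.022 m and z of socket_xl in the frame of rail between 0.015 and 0.022 m and ((y of red_cap in the frame of rail above 0 m and horizontal distance between socket_s and peg_1 below 0.012 m and horizontal distance between socket_m and peg_2 below 0.014 m and horizontal distance between socket_l and peg_3 below 0.016 m and horizontal distance between socket_xl and peg_4 below 0.016 m) or (y of red_cap in the frame of rail below 0 m and horizontal distance between socket_s and peg_4 below 0.012 m and horizontal distance between socket_m and peg_3 below 0.014 m and horizontal distance between socket_l and peg_2 below 0.016 m and horizontal distance between socket_xl and peg_1 below 0.016 m))); the robot touches nothing.
It also fails if it takes over 93 s, if anything falls off the work surface, if the arm or the gripper's body presses on something with over 40 N, if the wrist force passes 120 N, or if a joint passes its speed limit or range.

## Working session

There is one attempt and no reset: what is moved stays moved. The work goes in short steps, Python scripts to look and compute and a tool call to move; the robot and the scene stay as the last step left them, time stands still between calls to the robot, and variables do not carry over. Pictures are saved under pics/ and viewed, at most 14 in all, crops included, and the job is handed in when it is done.

Besides the shell and the picture viewer there is one more tool, called after ">>>" as a command line: name --argument value ..., lists and objects as JSON in quotes. arm_command: Moves the arm, as the interface text tells. Its arguments: {"type":"object","properties":{"plan":{"type":"array"},"squeeze":{"type":"number"}},"required":["plan"]}

```bash
mkdir -p pics
python3 - <<'E'
from station import ctrl,cams
import cv2,numpy as np
o=ctrl.get_obs();print(o)
for n in("top","scene"):
    p,d=cams.camera(n);cv2.imwrite(f"pics/{n}0.png",p);np.savez(f"{n}0.npz",p=p,d=d)
    i=cams.camera_info(n);print(n,i)
E
```

```text
{'time_s': 0.0, 'qpos': array([ 1.05243258e+00,  3.00479105e-01,  1.52155720e+00,  1.50945960e-05,
        1.32071779e+00, -6.66140676e-02]), 'joint_vel': array([ 0.00095701, -0.00050956,  0.00147581, -0.00025056, -0.00072982,
        0.00153096]), 'tau': array([ 1.50353237e-03, -5.31818891e+01, -3.52721822e+01,  7.08759623e-02,
        2.45482719e-02, -1.26938030e-04]), 'ee_pos': array([0.23997522, 0.49459921, 0.20489205]), 'eef_rot': array([-3.14043476e+00, -9.18994373e-05,  2.68983918e+00]), 'force': array([-0.01256225,  0.01848655,  0.26463068]), 'moment': array([-0.03154095,  0.01350706, -0.01905374]), 'grip_force': 0.0, 'grip_width': 0.09363467830032238}
top {'fx': 609.2673961565383, 'fy': 609.2673961565383, 'cx': 307.88286615606, 'cy': 242.262089148521, 'world_to_cam': array([[ 0.00450754, -0.99998549,  0.00294843,  0.00609608],
       [-0.9971017 , -0.00471843, -0.07593371,  0.53167124],
       [ 0.07594652, -0.00259761, -0.99710851,  1.22387427],
       [ 0.        ,  0.        ,  0.        ,  1.        ]])}
scene {'fx': 464.3159171863694, 'fy': 464.3159171863694, 'cx': 319.73621975553095, 'cy': 242.43171486539984, 'world_to_cam': array([[-0.88395374,  0.4674842 ,  0.00918233,  0.43234538],
       [ 0.27543598,  0.53648314, -0.79769722, -0.13640316],
       [-0.37783701, -0.70259829, -0.60298825,  1.04145337],
       [ 0.        ,  0.        ,  0.        ,  1.        ]])}
```

View pics/top0.png

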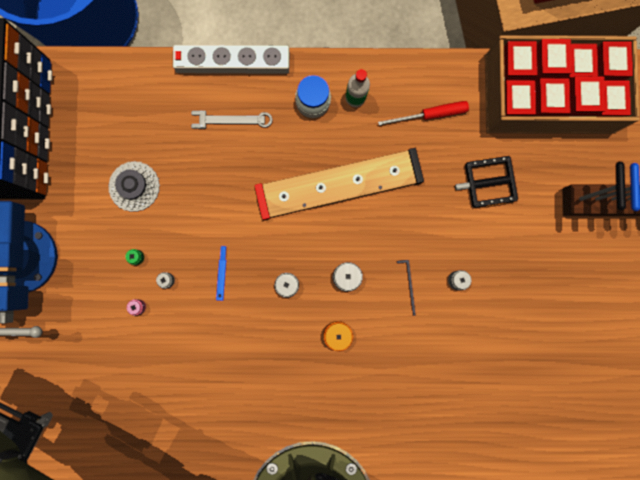

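View pics/scene0.png

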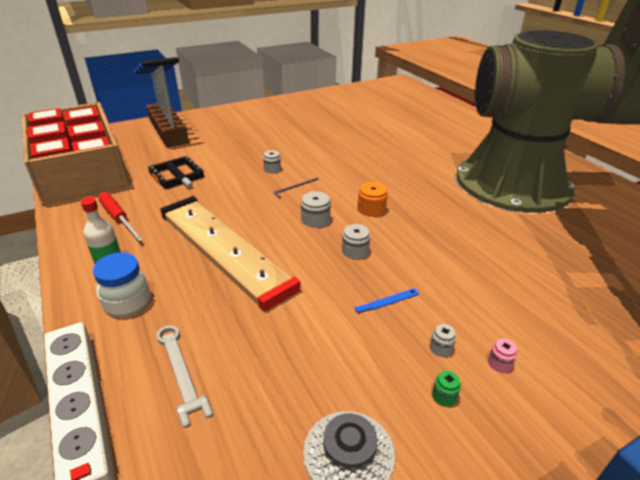

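The top view shows socket_s at about (165,281), socket_l (287,286), socket_xl (348,277) and socket_m (460,281). The pegs run from (284,196) at the red cap (262,201) to (395,171) at the black cap. The scene view shows the matching drive holes at (445,330), (356,230), (317,197) and (272,154).

```bash
cat > h.py <<'E'
import numpy as np,cv2
from station import ctrl,cams
def ray(i,u,v):
    M=i["world_to_cam"];R=M[:3,:3];c=-R.T@M[:3,3]
    d=R.T@np.array([(u-i["cx"])/i["fx"],(v-i["cy"])/i["fy"],1]);return c,d/np.linalg.norm(d)
def plane(i,u,v,z):
    c,d=ray(i,u,v);return c+d*(z-c[2])/d[2]
def tri(rs):
    A=sum(np.eye(3)-np.outer(d,d) for c,d in rs);b=sum((np.eye(3)-np.outer(d,d))@c for c,d in rs)
    p=np.linalg.solve(A,b);return p,max(np.linalg.norm((np.eye(3)-np.outer(d,d))@(p-c)) for c,d in rs)
def proj(i,p):
    q=i["world_to_cam"]@np.append(p,1);return np.array([i["fx"]*q[0]/q[2]+i["cx"],i["fy"]*q[1]/q[2]+i["cy"]])
def dark(p,u,v,r):
    g=cv2.cvtColor(p,cv2.COLOR_BGR2GRAY).astype(float);u,v=int(round(u)),int(round(v))
    w=g[v-r:v+r+1,u-r:u+r+1];m=np.clip(np.median(w)*.75-w,0,None)
    ys,xs=np.mgrid[v-r:v+r+1,u-r:u+r+1];return (xs*m).sum()/m.sum(),(ys*m).sum()/m.sum()
E
python3 - <<'E'
from h import *
T=np.load("top0.npz");S=np.load("scene0.npz");it=cams.camera_info("top");js=cams.camera_info("scene")
P=dict(s=((165,281),(446,330)),m=((460,281),(272,154)),l=((287,286),(356,230)),xl=((348,277),(317,197)))
for k,(a,b) in P.items():
    a2=dark(T["p"],*a,4);b2=dark(S["p"],*b,4)
    p,e=tri([ray(it,*a2),ray(js,*b2)])
    print(k,np.round(a2,1),np.round(b2,1),p.round(4),"gap",round(e,4))
pg=[(284,196),(321,187),(358,179),(395,171)];ps=[(262,275),(235,251),(211,231),(190,213)]
for a,b in zip(pg,ps):
    a2=dark(T["p"],*a,3);b2=dark(S["p"],*b,5);p,e=tri([ray(it,*a2),ray(js,*b2)])
    print("peg",np.round(a2,1),np.round(b2,1),p.round(4),round(e,4),plane(it,*a2,.032).round(4))
big=[cv2.resize(T["p"][255:305,150:480],None,fx=2.4,fy=2.4,interpolation=2)]
c=cv2.resize(S["p"][130:360,160:470],None,fx=2.4,fy=2.4,interpolation=2);c2=cv2.resize(T["p"][145:300,240:480],None,fx=3.3,fy=3.3,interpolation=2)
cv2.imwrite("pics/c1.png",c);cv2.imwrite("pics/c2.png",c2)
E
```

```text
s [163.  280.1] [445.  330.4] [0.4528 0.2991 0.0347] gap 0.0002
m [462.1 279.7] [272.1 156.1] [ 0.455  -0.3018  0.0312] gap 0.0017
l [285.9 284.5] [356.2 230.4] [0.4452 0.0521 0.044 ] gap 0.0001
xl [347.7 276. ] [315.2 197.9] [ 0.4623 -0.0707  0.0478] gap 0.0002
peg [283.4 195.9] [261.8 273.3] [0.6265 0.0592 0.0226] 0.0001 [0.6251 0.0588 0.032 ]
peg [320.3 187. ] [235.1 250.6] [ 0.645  -0.0163  0.0233] 0.0002 [ 0.6437 -0.0162  0.032 ]
peg [357.4 178.6] [211.3 230.4] [ 0.6629 -0.0924  0.0231] 0.0001 [ 0.6614 -0.0917  0.032 ]
peg [394.3 169.9] [190.  212.2] [ 0.6813 -0.1683  0.0235] 0.0002 [ 0.6797 -0.1671  0.032 ]
```

View pics/c1.png

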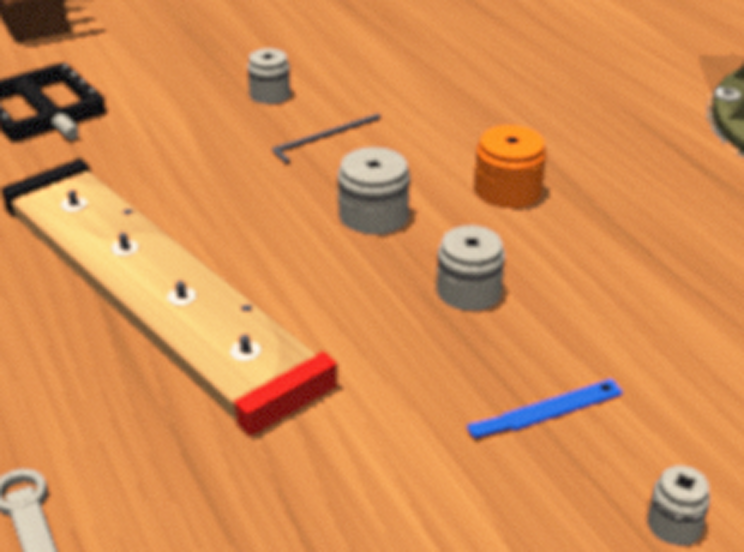

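View pics/c2.png

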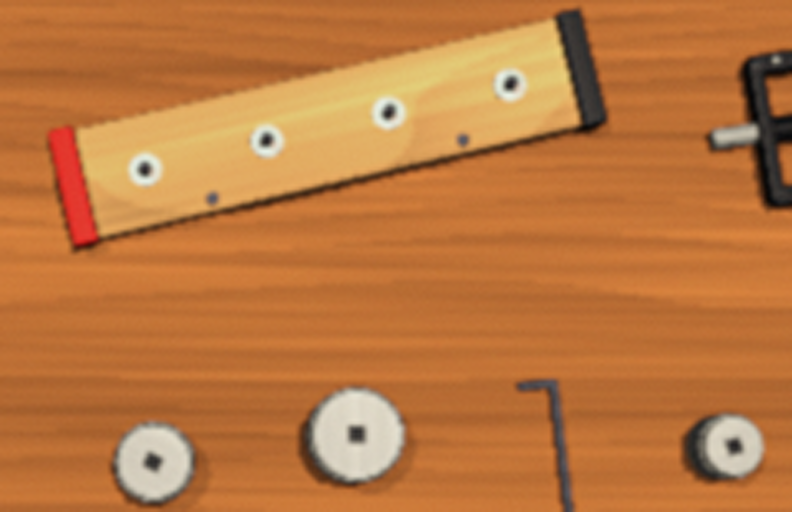

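The crops put socket_m's drive hole at scene pixel (271.4,153.9) and top pixel (462.6,280.1). The other holes and pegs agree with my centroids, and red is on the left (+y). I'll keep one gripper yaw (1.807) throughout, closing across the rail.

```bash
cat >> h.py <<'E'
from scipy.spatial.transform import Rotation as Ro
def go(*targets):
    o=ctrl.get_obs();R=Ro.from_euler('xyz',o["eef_rot"])
    for t in targets:
        w=Ro.from_euler('xyz',[np.pi,0,1.807])
        print("tool shift mm",(R.inv().apply(np.array(t)-o["ee_pos"])*1e3).round(1),"turn",(R.inv()*w).as_rotvec().round(3))
E
python3 - <<'E'
from h import *
it=cams.camera_info("top");js=cams.camera_info("scene")
print(tri([ray(it,462.6,280.1),ray(js,271.4,153.9)]))
go((.4525,.299,.10))
E
```

```text
(array([ 0.4551902 , -0.30204876,  0.03640985]), np.float64(0.0005689855487988854))
tool shift mm [-276.6  -83.1  105. ] turn [-0.001  0.     0.883]
```

The manual's scale: shifts go in shares of 800 mm and turns go in shares of 90 degrees. Converting my numbers, -277 mm / 800 = -0.3463, 105 mm / 800 = 0.1313, 0.883 rad / 1.5708 = 0.5621.

>>> arm_command --plan '[[[-0.3463,-0.1038,0.1313,0,0,0.5621,-1],[-0.3463,-0.1038,0.1313,0,0,0.5621,-1],[-0.3463,-0.1038,0.1313,0,0,0.5621,-1],[-0.3463,-0.1038,0.1313,0,0,0.5621,-1],[-0.3463,-0.1038,0.1313,0,0,0.5621,-1],[-0.3463,-0.1038,0.1313,0,0,0.5621,-1],[-0.3463,-0.1038,0.1313,0,0,0.5621,-1],[-0.3463,-0.1038,0.1313,0,0,0.5621,-1],[-0.3463,-0.1038,0.1313,0,0,0.5621,-1],[-0.3463,-0.1038,0.1313,0,0,0.5621,-1]]]' --squeeze 25

```text
time_s: 1.1
ee_pos: [0.4524, 0.3004, 0.1011]
eef_rot: [3.141, -0.0, 1.809]
force: [-0.2, 0.2, 0.1]
grip_width: 0.0941
grip_force: 0.0
```

Run:
```python
from h import *
o=ctrl.get_obs();print(o["ee_pos"],o["eef_rot"]);go((.4525,.299,.007))
i=cams.camera_info("wrist");p,d=cams.camera("wrist");cv2.imwrite("pics/w1.png",p)
print("pred hole px",proj(i,[.4525,.299,.036]))
```

```text
[0.4523901  0.30036382 0.1010515 ] [ 3.14085137e+00 -3.14700000e-04  1.80933957e+00]
tool shift mm [-1.4 -0.3 94.1] turn [ 0.001 -0.     0.002]
pred hole px [318.7911689  246.95825271]
```

View pics/w1.png

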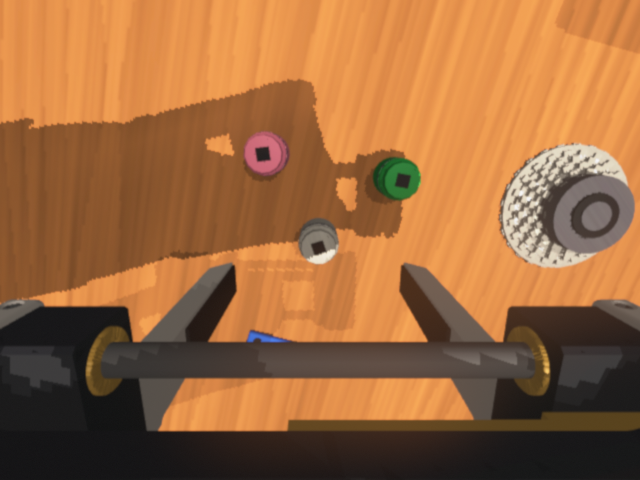

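The wrist view has socket_s's hole at (318,247), and I predicted (319,247), so the calibration is good. Descending now to grasp.

In the tool's units: 94 mm / 800 = 0.1175, 75 mm / 800 = 0.0938.

>>> arm_command --plan '[[[-0.0018,0,0.05,0,0,0,-1],[-0.0018,0,0.0938,0,0,0,-1],[-0.0018,0,0.1175,0,0,0,-1],[-0.0018,0,0.1175,0,0,0,-1],[-0.0018,0,0.1175,0,0,0,1],[-0.0018,0,0.1175,0,0,0,1],[-0.0018,0,0.1175,0,0,0,1],[-0.0018,0,0.1175,0,0,0,1],[-0.0018,0,0.1175,0,0,0,1],[-0.0018,0,0.1175,0,0,0,1],[-0.0018,0,0.1175,0,0,0,1],[-0.0018,0,0.1175,0,0,0,1]]]' --squeeze 25

```text
time_s: 2.35
ee_pos: [0.4534, 0.2978, 0.0064]
eef_rot: [-3.142, 0.0, 1.807]
force: [0.4, -0.3, -0.1]
grip_width: 0.0335
grip_force: 0.0
```

Run:
```python
from h import *
o=ctrl.get_obs();print(o["ee_pos"],o["grip_width"],o["grip_force"]);z=o["ee_pos"][2]
go((.4525,.299,z+.07),(.6255,.059,z+.07),(.6255,.059,z+.0185))
```

```text
[0.45340947 0.29781277 0.00644349] 0.03354160834482842 0.0
tool shift mm [  1.4  -0.6 -70. ] turn [-0.  0. -0.]
tool shift mm [-272.4  111.5  -70. ] turn [-0.  0. -0.]
tool shift mm [-272.4  111.5  -18.5] turn [-0.  0. -0.]
```

In the tool's units: -272 mm / 800 = -0.34, 112 mm / 800 = 0.14.

>>> arm_command --plan '[[[0,0,0,0,0,0,1],[0,0,0,0,0,0,1],[0,0,-0.025,0,0,0,1],[0,0,-0.0688,0,0,0,1],[-0.0313,0.0125,-0.0875,0,0,0,1],[-0.075,0.0313,-0.0875,0,0,0,1],[-0.125,0.0513,-0.0875,0,0,0,1],[-0.1813,0.075,-0.0875,0,0,0,1],[-0.2375,0.0975,-0.0875,0,0,0,1],[-0.2875,0.1175,-0.0875,0,0,0,1],[-0.325,0.1338,-0.0875,0,0,0,1],[-0.34,0.14,-0.0875,0,0,0,1]]]'

```text
time_s: 3.55
ee_pos: [0.627, 0.057, 0.076]
eef_rot: [-3.141, 0.0, 1.804]
force: [0.0, 0.9, -1.7]
grip_width: 0.0319
grip_force: 25.0
```

Run:
```python
from h import *
p,d=cams.camera("wrist");o=ctrl.get_obs();print(o["time_s"],o["ee_pos"],o["grip_width"],o["grip_force"],o["force"])
go((.6265,.0592,.0249))
cv2.imwrite("pics/w2.png",p)
```

```text
3.6 [0.62714756 0.05681567 0.07602623] 0.03218300366257259 24.99945298943203 [ 0.31717847 -1.4426311  -1.00951805]
tool shift mm [ 2.5 -0.1 51.1] turn [-0.     0.    -0.003]
```

View pics/w2.png

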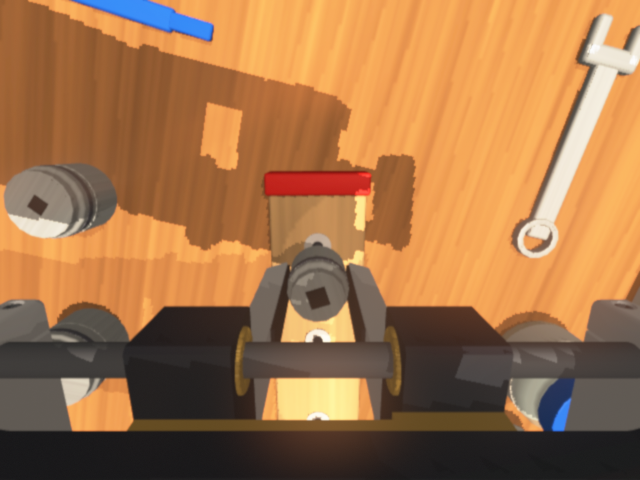

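The socket is held and upright with its hole at (318,296), over the red-cap peg at (317,240). I'll check its centre before lowering.

Run:
```python
from h import *
i=cams.camera_info("wrist");p=cv2.imread("pics/w2.png");u=dark(p,318,296,13)
print(u,plane(i,*u,.1056)-ctrl.get_obs()["ee_pos"],plane(i,317,240,.030),plane(i,318,336,.030))
```

```text
(np.float64(317.182007971152), np.float64(297.12108559498955)) [-0.0016923   0.00107738  0.02957377] [0.62340727 0.06549622 0.03      ] [ 0.64142865 -0.00714836  0.03      ]
```

In the tool's units: 51 mm / 800 = 0.0638, 48 mm / 800 = 0.06.

>>> arm_command --plan '[[[0.0013,0.0006,0,0,0,0,1],[0.0013,0.0006,0.025,0,0,0,1],[0.0013,0.0006,0.05,0,0,0,1],[0.0013,0.0006,0.06,0,0,0,1],[0.0013,0.0006,0.0638,0,0,0,1],[0.0013,0.0006,0.0638,0,0,0,1],[0.0013,0.0006,0.0638,0,0,0,1]]]'

```text
time_s: 4.3
ee_pos: [0.6265, 0.061, 0.0265]
eef_rot: [3.14, 0.0, 1.807]
force: [-0.3, -0.6, -1.5]
grip_width: 0.0317
grip_force: 25.0
```

In the tool's units: -75 mm / 800 = -0.0938, -30 mm / 800 = -0.0375.

>>> arm_command --plan '[[[0,0,0.0006,0,0,0,-1],[0,0,0.0006,0,0,0,-1],[0,0,0.0006,0,0,0,-1],[0,0,0.0006,0,0,0,-1],[0,0,0.0006,0,0,0,-1],[0,0,0.0006,0,0,0,-1],[0,0,0.0006,0,0,0,-1],[0,0,-0.0375,0,0,0,-1],[0,0,-0.0938,0,0,0,-1],[0,0,-0.0938,0,0,0,-1],[0,0,-0.0938,0,0,0,-1]]]'

```text
time_s: 5.4
ee_pos: [0.6266, 0.0607, 0.1013]
eef_rot: [3.14, 0.0, 1.807]
force: [-0.2, 0.4, -0.6]
grip_width: 0.094
grip_force: 0.0
```

Run:
```python
from h import *
i=cams.camera_info("wrist");p,d=cams.camera("wrist");o=ctrl.get_obs();print(o["time_s"],o["ee_pos"],o["grip_width"])
print(proj(i,[.6265,.0592,.054]));cv2.imwrite("pics/w3.png",p)
cx=Ro.from_euler('xyz',[np.pi,0,1.807])
print(cx.inv().apply([455-625.6,-302-60.5,0]))
```

```text
5.45 [0.62594174 0.06065442 0.10003572] 0.09405994315930022
[318.58956758 254.12073658]
[-3.12511910e+02 -2.50692873e+02 -3.07010224e-14]
```

View pics/w3.png

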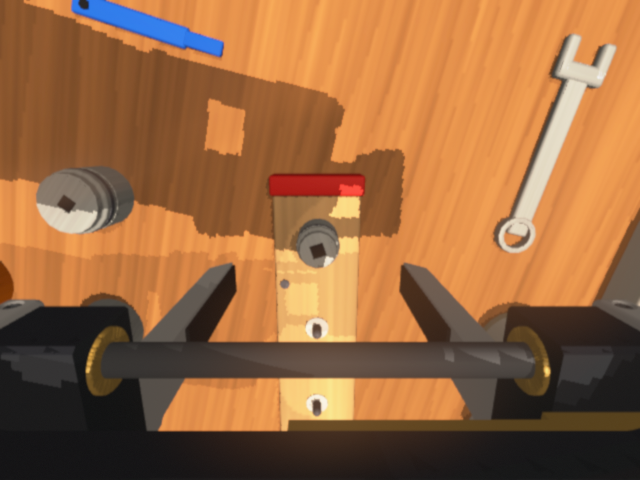

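socket_s sits upright on its peg: hole at (318,251), peg axis predicted at (319,254). On to socket_m.

In the tool's units: -312 mm / 800 = -0.39, -251 mm / 800 = -0.3138.

>>> arm_command --plan '[[[-0.39,-0.3138,0,0,0,0,-1],[-0.39,-0.3138,0,0,0,0,-1],[-0.39,-0.3138,0,0,0,0,-1],[-0.39,-0.3138,0,0,0,0,-1],[-0.39,-0.3138,0,0,0,0,-1],[-0.39,-0.3138,0,0,0,0,-1],[-0.39,-0.3138,0,0,0,0,-1],[-0.39,-0.3138,0,0,0,0,-1],[-0.39,-0.3138,0,0,0,0,-1],[-0.39,-0.3138,0,0,0,0,-1],[-0.39,-0.3138,0,0,0,0,-1]]]'

```text
time_s: 6.55
ee_pos: [0.4552, -0.3003, 0.0997]
eef_rot: [-3.141, -0.001, 1.808]
force: [0.9, -0.2, -0.4]
grip_width: 0.094
grip_force: 0.0
```

Run:
```python
from h import *
i=cams.camera_info("wrist");p,d=cams.camera("wrist");o=ctrl.get_obs();print(o["time_s"],o["ee_pos"],o["eef_rot"])
q=proj(i,[.455,-.302,.040]);u=dark(p,*q,12);print(q,u,plane(i,*u,.040));go((*plane(i,*u,.040)[:2],.007))
x,y=map(int,u);print(d[y-2:y+3,x-20:x+21].min())
```

```text
6.6 [ 0.45544282 -0.30015545  0.09990366] [-3.14099917e+00 -8.91823199e-04  1.80825566e+00]
[318.42918097 249.35751932] (np.float64(318.0722937896558), np.float64(246.27071716977505)) [ 0.45417948 -0.29973715  0.04      ]
tool shift mm [ 0.6 -1.1 92.9] turn [-0.001 -0.001  0.001]
0.24681427
```

In the tool's units: 92 mm / 800 = 0.115, 75 mm / 800 = 0.0938.

>>> arm_command --plan '[[[0,-0.0006,0.05,0,0,0,-1],[0,-0.0006,0.0938,0,0,0,-1],[0,-0.0006,0.115,0,0,0,-1],[0,-0.0006,0.115,0,0,0,1],[0,-0.0006,0.115,0,0,0,1],[0,-0.0006,0.115,0,0,0,1],[0,-0.0006,0.115,0,0,0,1],[0,-0.0006,0.115,0,0,0,1],[0,-0.0006,0.115,0,0,0,1],[0,-0.0006,0.115,0,0,0,1],[0,-0.0006,0.115,0,0,0,1],[0,-0.0006,0.115,0,0,0,1]]]' --squeeze 25

```text
time_s: 7.8
ee_pos: [0.4547, -0.3016, 0.0086]
eef_rot: [3.141, 0.0, 1.807]
force: [-1.4, -0.7, 3.9]
grip_width: 0.0403
grip_force: 25.0
```

Run:
```python
from h import *
o=ctrl.get_obs();print(o["ee_pos"],o["grip_width"],o["grip_force"])
go((.6448,-.0165,.077))
```

```text
[ 0.45466983 -0.30158541  0.00864376] 0.04026281925124752 25.000626992841717
tool shift mm [232.7 251.5 -68.4] turn [ 0.  0. -0.]
```

In the tool's units: 251 mm / 800 = 0.3138, 232 mm / 800 = 0.29.

>>> arm_command --plan '[[[0,0,-0.0313,0,0,0,1],[0,0,-0.075,0,0,0,1],[0.0188,0.02,-0.0875,0,0,0,1],[0.05,0.0538,-0.0875,0,0,0,1],[0.0875,0.095,-0.0875,0,0,0,1],[0.125,0.135,-0.0875,0,0,0,1],[0.1625,0.175,-0.0875,0,0,0,1],[0.2,0.2163,-0.0875,0,0,0,1],[0.2375,0.2563,-0.0875,0,0,0,1],[0.2688,0.29,-0.0875,0,0,0,1],[0.2913,0.3138,-0.0875,0,0,0,1],[0.2913,0.3138,-0.0875,0,0,0,1]]]'

```text
time_s: 9.0
ee_pos: [0.6449, -0.0135, 0.0778]
eef_rot: [-3.141, -0.0, 1.81]
force: [0.1, -0.2, -0.6]
grip_width: 0.0396
grip_force: 25.0
```

Run:
```python
from h import *
i=cams.camera_info("wrist");p,d=cams.camera("wrist");o=ctrl.get_obs();e=o["ee_pos"];print(o["time_s"],e,o["eef_rot"],o["grip_width"],o["force"])
q=proj(i,e+[0,0,.0325]);u=dark(p,*q,14);print(q,u,plane(i,*u,e[2]+.0325)-e)
go((.6448,-.0165,.0255))
```

```text
9.05 [ 0.64416432 -0.01508576  0.07768494] [-3.14064439e+00 -2.67028596e-04  1.80883370e+00] 0.03985845428390787 [-0.25229594 -0.7753029  -1.14708883]
[317.68791737 305.16455461] (np.float64(317.5097027972028), np.float64(299.27581585081583)) [-0.00080523  0.00294303  0.0325    ]
tool shift mm [-1.5  0.3 52.2] turn [-0.001 -0.     0.002]
```

In the tool's units: 51.5 mm / 800 = 0.0644, 51 mm / 800 = 0.0638.

>>> arm_command --plan '[[[-0.0038,0,0,0,0,0,1],[-0.0038,0,0.025,0,0,0,1],[-0.0038,0,0.05,0,0,0,1],[-0.0038,0,0.06,0,0,0,1],[-0.0038,0,0.0638,0,0,0,1],[-0.0038,0,0.0644,0,0,0,1],[-0.0038,0,0.0644,0,0,0,1],[-0.0038,0,0.0644,0,0,0,1]]]'

```text
time_s: 9.85
ee_pos: [0.6452, -0.0193, 0.0278]
eef_rot: [3.14, 0.0, 1.807]
force: [-0.3, 0.0, -1.4]
grip_width: 0.0398
grip_force: 25.0
```

In the tool's units: -73 mm / 800 = -0.0913, -30 mm / 800 = -0.0375.

>>> arm_command --plan '[[[0,0,0.0013,0,0,0,1],[0,0,0.0013,0,0,0,-1],[0,0,0.0013,0,0,0,-1],[0,0,0.0013,0,0,0,-1],[0,0,0.0013,0,0,0,-1],[0,0,0.0013,0,0,0,-1],[0,0,0.0013,0,0,0,-1],[0,0,-0.0375,0,0,0,-1],[0,0,-0.0913,0,0,0,-1],[0,0,-0.0913,0,0,0,-1],[0,0,-0.0913,0,0,0,-1]]]'

```text
time_s: 10.95
ee_pos: [0.6452, -0.0192, 0.1007]
eef_rot: [3.14, 0.0, 1.807]
force: [-0.8, -0.2, -0.6]
grip_width: 0.0936
grip_force: 0.0
```

Run:
```python
from h import *
i=cams.camera_info("wrist");p,d=cams.camera("wrist");o=ctrl.get_obs();print(o["time_s"],o["ee_pos"],o["grip_width"])
q=proj(i,[.6448,-.0165,.058]);u=dark(p,*q,11);print(q,u,plane(i,*u,.058));cv2.imwrite("pics/w4.png",p)
go((.4452,.0521,.1))
```

```text
11.0 [ 0.64453672 -0.01915167  0.09933143] 0.09375625106173653
[319.62711691 250.46427067] (np.float64(317.28964838050774), np.float64(252.76798220017508)) [ 0.64361806 -0.01849975  0.058     ]
tool shift mm [ 115.9 -177.2   -0.5] turn [-0.001 -0.    -0.   ]
```

View pics/w4.png

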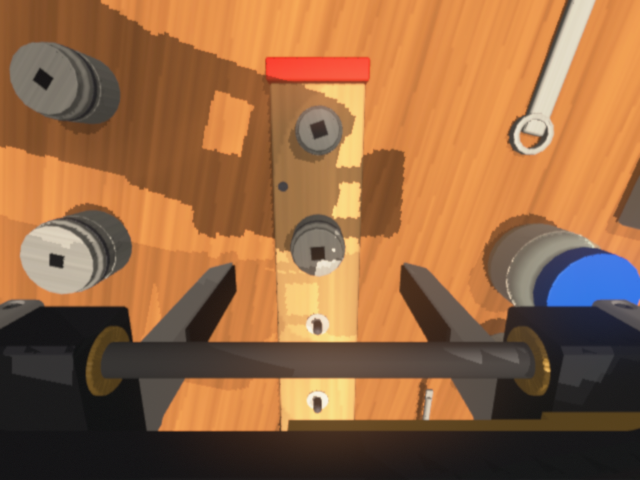

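socket_m is seated upright: hole at (318,253), about 2 mm off its peg. Next is socket_l.

In the tool's units: -177 mm / 800 = -0.2213, 115 mm / 800 = 0.1438.

>>> arm_command --plan '[[[0.1438,-0.2213,0,0,0,0,-1],[0.1438,-0.2213,0,0,0,0,-1],[0.1438,-0.2213,0,0,0,0,-1],[0.1438,-0.2213,0,0,0,0,-1],[0.1438,-0.2213,0,0,0,0,-1],[0.1438,-0.2213,0,0,0,0,-1],[0.1438,-0.2213,0,0,0,0,-1],[0.1438,-0.2213,0,0,0,0,-1],[0.1438,-0.2213,0,0,0,0,-1]]]'

```text
time_s: 11.9
ee_pos: [0.4466, 0.0509, 0.0996]
eef_rot: [-3.141, -0.0, 1.806]
force: [-0.1, 0.4, 0.9]
grip_width: 0.0943
grip_force: 0.0
```

Run:
```python
from h import *
i=cams.camera_info("wrist");p,d=cams.camera("wrist");o=ctrl.get_obs();print(o["time_s"],o["ee_pos"],o["eef_rot"])
q=proj(i,[.4452,.0521,.044]);u=dark(p,*q,14);print(q,u,plane(i,*u,.044));go((*plane(i,*u,.044)[:2],.010))
```

```text
11.95 [0.44642413 0.05091221 0.09960728] [-3.14111047e+00 -5.44645730e-05  1.80622546e+00]
[317.8124332  246.84990094] (np.float64(315.0572207084469), np.float64(247.9809264305177)) [0.44344367 0.05079255 0.044     ]
tool shift mm [ 0.6 -2.9 89.6] turn [-0.    -0.    -0.001]
```

In the tool's units: 90 mm / 800 = 0.1125, 75 mm / 800 = 0.0938.

>>> arm_command --plan '[[[0.0006,-0.0025,0.05,0,0,0,-1],[0.0006,-0.0025,0.0938,0,0,0,-1],[0.0006,-0.0025,0.1125,0,0,0,-1],[0.0006,-0.0025,0.1125,0,0,0,1],[0.0006,-0.0025,0.1125,0,0,0,1],[0.0006,-0.0025,0.1125,0,0,0,1],[0.0006,-0.0025,0.1125,0,0,0,1],[0.0006,-0.0025,0.1125,0,0,0,1],[0.0006,-0.0025,0.1125,0,0,0,1],[0.0006,-0.0025,0.1125,0,0,0,1],[0.0006,-0.0025,0.1125,0,0,0,1]]]' --squeeze 28

```text
time_s: 13.05
ee_pos: [0.4441, 0.0513, 0.0103]
eef_rot: [3.141, 0.0, 1.807]
force: [-1.7, -0.0, 6.3]
grip_width: 0.0492
grip_force: 28.0
```

Run:
```python
from h import *
o=ctrl.get_obs();print(o["ee_pos"],o["grip_width"],o["grip_force"])
go((.663,-.0922,.09))
```

```text
[0.44408081 0.05125435 0.01034551] 0.049182747354803755 28.001623485356504
tool shift mm [-190.7  179.4  -79.5] turn [ 0.001  0.    -0.   ]
```

In the tool's units: -190 mm / 800 = -0.2375, 179 mm / 800 = 0.2238.

>>> arm_command --plan '[[[0,0,-0.0375,0,0,0,1],[0,0,-0.0813,0,0,0,1],[-0.0188,0.0175,-0.1,0,0,0,1],[-0.05,0.0475,-0.1,0,0,0,1],[-0.0875,0.0825,-0.1,0,0,0,1],[-0.125,0.1175,-0.1,0,0,0,1],[-0.1625,0.1525,-0.1,0,0,0,1],[-0.2,0.1888,-0.1,0,0,0,1],[-0.225,0.2113,-0.1,0,0,0,1],[-0.2375,0.2238,-0.1,0,0,0,1],[-0.2375,0.2238,-0.1,0,0,0,1],[-0.2375,0.2238,-0.1,0,0,0,1]]]'

```text
time_s: 14.25
ee_pos: [0.6616, -0.0913, 0.0892]
eef_rot: [-3.14, -0.001, 1.807]
force: [-0.9, 0.3, -1.8]
grip_width: 0.0495
grip_force: 28.0
```

Run:
```python
from h import *
i=cams.camera_info("wrist");p,d=cams.camera("wrist");o=ctrl.get_obs();e=o["ee_pos"];print(o["time_s"],e,o["eef_rot"],o["grip_width"],o["force"])
q=proj(i,e+[0,0,.034]);u=dark(p,*q,16);print(q,u,plane(i,*u,e[2]+.034)-e)
go((.663,-.0922,.0285))
```

```text
14.3 [ 0.66152436 -0.09105236  0.08960548] [-3.14070921e+00 -4.71801852e-04  1.80713611e+00] 0.04937151208934252 [ 0.33951178  0.12759817 -2.16595488]
[320.0125363  303.80468922] (np.float64(317.5743881118881), np.float64(304.11276223776224)) [-0.00107738 -0.00042243  0.034     ]
tool shift mm [-1.5  1.2 61.1] turn [-0.001 -0.     0.   ]
```

>>> arm_command --plan '[[[-0.0013,0.0013,0.025,0,0,0,1],[-0.0013,0.0013,0.0563,0,0,0,1],[-0.0013,0.0013,0.0713,0,0,0,1],[-0.0013,0.0013,0.0763,0,0,0,1],[-0.0013,0.0013,0.0769,0,0,0,1],[-0.0013,0.0013,0.0769,0,0,0,1],[-0.0013,0.0013,0.0769,0,0,0,1]]]'

```text
time_s: 15.0
ee_pos: [0.6638, -0.0924, 0.0292]
eef_rot: [3.141, 0.0, 1.807]
force: [0.0, -0.1, -2.7]
grip_width: 0.0489
grip_force: 28.0
```

>>> arm_command --plan '[[[0,0,0.0009,0,0,0,1],[0,0,0.0009,0,0,0,-1],[0,0,0.0009,0,0,0,-1],[0,0,0.0009,0,0,0,-1],[0,0,0.0009,0,0,0,-1],[0,0,0.0009,0,0,0,-1],[0,0,0.0009,0,0,0,-1],[0,0,-0.0375,0,0,0,-1],[0,0,-0.0938,0,0,0,-1],[0,0,-0.0938,0,0,0,-1],[0,0,-0.0938,0,0,0,-1]]]'

```text
time_s: 16.1
ee_pos: [0.6639, -0.0924, 0.1044]
eef_rot: [3.14, 0.001, 1.807]
force: [-0.1, -0.5, -0.5]
grip_width: 0.0938
grip_force: 0.0
```

Run:
```python
from h import *
i=cams.camera_info("wrist");p,d=cams.camera("wrist");o=ctrl.get_obs();print(o["time_s"],o["ee_pos"],o["grip_width"])
q=proj(i,[.663,-.0922,.062]);u=dark(p,*q,14);print(q,u,plane(i,*u,.062))
go((.4623,-.0707,.11))
```

```text
16.15 [ 0.66324592 -0.09232772  0.10298254] 0.09380931641676976
[318.06296204 253.72101145] (np.float64(317.1203745829542), np.float64(254.12143615407948)) [ 0.66243313 -0.0926351   0.062     ]
tool shift mm [  68.  -190.3   -6.9] turn [-0. -0. -0.]
```

socket_l is centred to within 1 mm. Next is socket_xl.

In the tool's units: -190 mm / 800 = -0.2375, 68 mm / 800 = 0.085.

>>> arm_command --plan '[[[0.085,-0.2375,-0.0075,0,0,0,-1],[0.085,-0.2375,-0.0075,0,0,0,-1],[0.085,-0.2375,-0.0075,0,0,0,-1],[0.085,-0.2375,-0.0075,0,0,0,-1],[0.085,-0.2375,-0.0075,0,0,0,-1],[0.085,-0.2375,-0.0075,0,0,0,-1],[0.085,-0.2375,-0.0075,0,0,0,-1],[0.085,-0.2375,-0.0075,0,0,0,-1]]]'

```text
time_s: 16.95
ee_pos: [0.4637, -0.0708, 0.109]
eef_rot: [-3.141, -0.0, 1.807]
force: [0.8, 0.2, -0.2]
grip_width: 0.0943
grip_force: 0.0
```

Run:
```python
from h import *
i=cams.camera_info("wrist");p,d=cams.camera("wrist");o=ctrl.get_obs();print(o["time_s"],o["ee_pos"],o["eef_rot"])
q=proj(i,[.4623,-.0707,.048]);u=dark(p,*q,15);print(q,u,plane(i,*u,.048));go((*plane(i,*u,.048)[:2],.012))
```

```text
17.0 [ 0.46353882 -0.07074772  0.10902221] [-3.14114285e+00 -2.36020515e-04  1.80692788e+00]
[317.41019773 246.17196779] (np.float64(314.4459380479252), np.float64(245.72667056302356)) [ 0.46006778 -0.07088145  0.048     ]
tool shift mm [ 0.7 -3.4 97. ] turn [-0. -0. -0.]
```

In the tool's units: 97 mm / 800 = 0.1213, 78 mm / 800 = 0.0975.

>>> arm_command --plan '[[[0.0006,-0.0025,0.05,0,0,0,-1],[0.0006,-0.0025,0.0975,0,0,0,-1],[0.0006,-0.0025,0.1213,0,0,0,-1],[0.0006,-0.0025,0.1213,0,0,0,1],[0.0006,-0.0025,0.1213,0,0,0,1],[0.0006,-0.0025,0.1213,0,0,0,1],[0.0006,-0.0025,0.1213,0,0,0,1],[0.0006,-0.0025,0.1213,0,0,0,1],[0.0006,-0.0025,0.1213,0,0,0,1],[0.0006,-0.0025,0.1213,0,0,0,1],[0.0006,-0.0025,0.1213,0,0,0,1]]]' --squeeze 30

```text
time_s: 18.1
ee_pos: [0.4613, -0.0708, 0.0133]
eef_rot: [3.14, 0.001, 1.807]
force: [-1.0, 0.0, 7.3]
grip_width: 0.0579
grip_force: 30.0
```

Run:
```python
from h import *
o=ctrl.get_obs();print(o["ee_pos"],o["grip_width"],o["grip_force"])
go((.6813,-.168,.092))
```

```text
[ 0.46127946 -0.07076714  0.01325739] 0.057907038967386165 30.00287356087938
tool shift mm [-146.1  191.3  -78.4] turn [ 0.001  0.001 -0.   ]
```

In the tool's units: 191 mm / 800 = 0.2388, -146 mm / 800 = -0.1825.

>>> arm_command --plan '[[[0,0,-0.0375,0,0,0,1],[0,0,-0.0813,0,0,0,1],[-0.0125,0.0163,-0.1,0,0,0,1],[-0.035,0.0463,-0.1,0,0,0,1],[-0.0625,0.0813,-0.1,0,0,0,1],[-0.0938,0.1225,-0.1,0,0,0,1],[-0.125,0.1638,-0.1,0,0,0,1],[-0.1525,0.2,-0.1,0,0,0,1],[-0.1725,0.2263,-0.1,0,0,0,1],[-0.1825,0.2388,-0.1,0,0,0,1],[-0.1825,0.2388,-0.1,0,0,0,1],[-0.1825,0.2388,-0.1,0,0,0,1]]]'

```text
time_s: 19.3
ee_pos: [0.68, -0.1677, 0.0919]
eef_rot: [-3.141, -0.001, 1.807]
force: [0.4, 0.6, -1.9]
grip_width: 0.058
grip_force: 30.0
```

Run:
```python
from h import *
i=cams.camera_info("wrist");p,d=cams.camera("wrist");o=ctrl.get_obs();e=o["ee_pos"];print(o["time_s"],e,o["eef_rot"],o["grip_width"],o["force"])
q=proj(i,e+[0,0,.035]);u=dark(p,*q,16);print(q,u,plane(i,*u,e[2]+.035)-e)
go((.6813,-.168,.031))
```

```text
19.35 [ 0.67991339 -0.16756824  0.09224917] [-3.14085856e+00 -4.61069178e-04  1.80694020e+00] 0.058285299584712666 [ 0.04864327 -0.1571494  -2.12696336]
[319.95964423 304.99676817] (np.float64(317.4709408160547), np.float64(306.0241086888958)) [-0.00100806 -0.00078239  0.035     ]
tool shift mm [-0.8  1.3 61.2] turn [-0.001 -0.    -0.   ]
```

In the tool's units: 61.5 mm / 800 = 0.0769, 61 mm / 800 = 0.0763.

>>> arm_command --plan '[[[0,0.0013,0.025,0,0,0,1],[0,0.0013,0.0563,0,0,0,1],[0,0.0013,0.0713,0,0,0,1],[0,0.0013,0.0763,0,0,0,1],[0,0.0013,0.0769,0,0,0,1],[0,0.0013,0.0769,0,0,0,1],[0,0.0013,0.0769,0,0,0,1]]]'

```text
time_s: 20.05
ee_pos: [0.6818, -0.1677, 0.0317]
eef_rot: [3.141, 0.0, 1.807]
force: [0.5, 1.2, -3.0]
grip_width: 0.0585
grip_force: 30.0
```

In the tool's units: -100 mm / 800 = -0.125, -75 mm / 800 = -0.0938.

>>> arm_command --plan '[[[0,0,0.0009,0,0,0,1],[0,0,0.0009,0,0,0,-1],[0,0,0.0009,0,0,0,-1],[0,0,0.0009,0,0,0,-1],[0,0,0.0009,0,0,0,-1],[0,0,0.0009,0,0,0,-1],[0,0,0.0009,0,0,0,-1],[0,0,-0.0375,0,0,0,-1],[0,0,-0.0938,0,0,0,-1],[0,-0.0625,-0.125,0,0,0,-1],[0,-0.125,-0.125,0,0,0,-1],[0,-0.125,-0.125,0,0,0,-1]]]'

```text
time_s: 21.25
ee_pos: [0.5801, -0.1917, 0.1311]
eef_rot: [-3.14, -0.001, 1.805]
force: [0.9, 0.0, -1.1]
grip_width: 0.0938
grip_force: 0.0
```

In the tool's units: -200 mm / 800 = -0.25, -60 mm / 800 = -0.075.

>>> arm_command --plan '[[[0,-0.25,-0.075,0,0,0,-1],[0,-0.25,-0.075,0,0,0,-1],[0,-0.25,-0.075,0,0,0,-1],[0,-0.25,-0.075,0,0,0,-1],[0,-0.25,-0.075,0,0,0,-1],[0,-0.25,-0.075,0,0,0,-1],[0,-0.25,-0.075,0,0,0,-1],[0,-0.25,-0.075,0,0,0,-1]]]'

```text
time_s: 22.05
ee_pos: [0.3908, -0.2375, 0.1903]
eef_rot: [-3.141, -0.001, 1.808]
force: [-0.2, -0.6, 0.1]
grip_width: 0.0936
grip_force: 0.0
```

Run:
```python
from h import *
it=cams.camera_info("top");js=cams.camera_info("scene");T,_=cams.camera("top");S,_=cams.camera("scene")
pg=np.array([[.6265,.0592],[.6448,-.0165],[.663,-.0922],[.6813,-.168]])
for (x,y),h in zip(pg,(.036,.040,.044,.048)):
    a=proj(it,[x,y,.018+h]);b=proj(js,[x,y,.018+h]);a2=dark(T,*a,4);b2=dark(S,*b,4)
    p,e=tri([ray(it,*a2),ray(js,*b2)]);print(p.round(4),round(e,4),((plane(it,*a2,.018+h)[:2]-[x,y])*1e3).round(1))
a=cv2.resize(T[120:260,230:450],(550,350),interpolation=2);b=cv2.resize(S[150:310,140:320],(394,350),interpolation=2)
cv2.imwrite("pics/end.png",cv2.resize(np.hstack([a,b]),(800,297)))
```

```text
[0.6265 0.062  0.0533] 0.0002 [0.1 2.7]
[ 0.6454 -0.0172  0.0579] 0.0002 [ 0.9 -0.8]
[ 0.6645 -0.0916  0.0622] 0.0002 [1.7 0.5]
[ 0.6827 -0.1682  0.0657] 0.0005 [ 1.8 -0.3]
```

View pics/end.png

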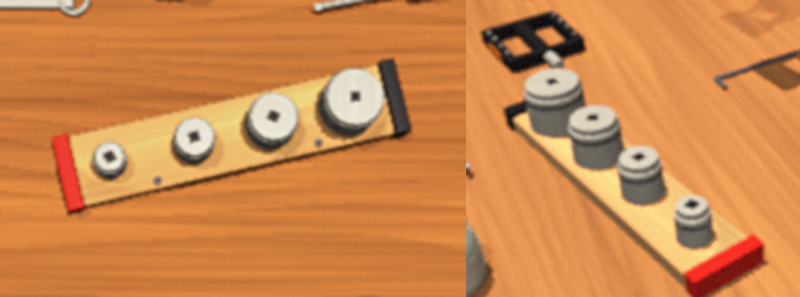

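All four sockets stand upright in size order from the red cap. Offsets are within 3 mm, and the top heights match being flat on the wood. The arm is clear of everything.

```bash
python3 -c "
from station import ctrl
print(ctrl.hand_in())"
```

```text
the job is handed in; nothing more can be done
None
```

I put all four sockets on their pegs in size order from the red cap to the black, each upright, flat and within 3 mm of its peg by camera measurement, and handed the job in at about 22 s; no verdict was returned.

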